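Check in spice jars at a second-hand sale

TASK

Stand every spice jar that is on the table right way up on the sloping ledge of the plywood display stand, with its underside flat on the board. When all are there, take the barcode scanner and read the label on top of each lid, from the tallest jar to the shortest: aim the window's beam at the middle of the label from some 5 to 10 cm away, facing it fairly squarely, and hold it steady there for two seconds. Then stand the scanner upright in the middle of its charging pad, leaving the other goods on the table alone.

Things in the scene. Friction and masses are not known exactly. Their poses are not given: they have to be found in the camera images.
- jar_a: the tallest spice jar: upright round amber jar 54 mm across with a black lid 58 mm across and 16 mm high; 105 mm high in all. Origin: centre of its underside; z up its axis. May be absent (None)
- jar_a_label (a point): centre of the round white barcode label (34 mm across) on top of the lid of the tallest jar, 105 mm above its underside
- jar_b: the second tallest spice jar: upright round amber jar 50 mm across with a black lid 54 mm across and 16 mm high; 88 mm high in all. Origin: centre of its underside; z up its axis. May be absent (None)
- jar_b_label (a point): centre of the round white barcode label (34 mm across) on top of the lid of the second tallest jar, 88 mm above its underside
- jar_c: the third tallest spice jar: upright round amber jar 46 mm across with a black lid 50 mm across and 16 mm high; 71 mm high in all. Origin: centre of its underside; z up its axis. May be absent (None)
- jar_c_label (a point): centre of the round white barcode label (34 mm across) on top of the lid of the third tallest jar, 71 mm above its underside
- jar_d: the shortest spice jar: upright round amber jar 42 mm across with a black lid 46 mm across and 16 mm high; 56 mm high in all. Origin: centre of its underside; z up its axis. May be absent (None)
- jar_d_label (a point): centre of the round white barcode label (34 mm across) on top of the lid of the shortest jar, 56 mm above its underside
- scanner: hand-held barcode scanner of grey plastic, standing on its flat head with the handle up, 118 mm high. Origin: centre of its underside; x: forward, the side of the window; z up the handle. Head 64 x 56 mm, 40 mm high; above it the handle, 34 (x) x 28 (y) mm, from 40 to 110 mm high, centred at x = -2 mm; on top a cap 42 x 28 x 8 mm. Grip the handle across y some 95 mm above the underside
- window: the scanner's window, at its front (36 mm forward and 22 mm above the scanner's underside). Origin: centre of the glass; x: the reading beam, leaving forward and 60 degrees below level when the scanner is upright; y: the scanner's y
- ledge: sloping board of the plywood display stand (fixed), 80 mm (x) by 380 mm (y), about 64 mm above the table, sloping 15 degrees down towards the robot. Origin: centre of its upper face; x: up the slope; y: along the board; z: square off the board. A lip 6 mm thick rises 10 mm above the board along its low edge (inner face at x = -40 mm); the other edges are open
- pad: flat white charging pad with a black rubber patch (fixed to the table), 120 x 120 mm. Origin: centre of its underside; its flat top is 6 mm above it
- mug: white mug, 90 mm high, 76 mm across; not part of the job, leave alone. Origin: centre of its underside
- tape: roll of tape lying flat, 90 mm across, 24 mm high; not part of the job, leave alone. Origin: centre of its underside
- bottle: clear plastic bottle, 160 mm high, 60 mm across; not part of the job, leave alone. Origin: centre of its underside
- carton_small: small closed carton 90 x 60 x 45 mm; not part of the job, leave alone. Origin: centre of its underside
- driver: screwdriver lying on the table; not part of the job, leave alone. Origin: centre of its underside
- tin: tin, 60 mm high, 70 mm across; not part of the job, leave alone. Origin: centre of its underside

How it is judged (in metres and radians):
On the way, in this order (a step that is already met when the one before it is completed fails the run):
1. every jar that is there stands on the sloping ledge, let go (x of jar_a in the frame of ledge between -0.024 and 0.024 m and y of jar_a in the frame of ledge between -0.18 and 0.18 m and z of jar_a in the frame of ledge between -0.007 and 0.007 m and angle between the z axis of each of jar_a, jar_b, jar_c, jar_d and the z axis of ledge, either way round below 0.12 rad and angle between each of jar_a, jar_b, jar_c, jar_d's own z axis and vertical below 0.5 rad and linear speed of each of jar_a, jar_b, jar_c, jar_d below 0.03 m/s and contact force between the fingers and jar_a below 0.1 N and x of jar_b in the frame of ledge between -0.024 and 0.024 m and y of jar_b in the frame of ledge between -0.18 and 0.18 m and z of jar_b in the frame of ledge between -0.007 and 0.007 m and contact force between the fingers and jar_b below 0.1 N and x of jar_c in the frame of ledge between -0.024 and 0.024 m and y of jar_c in the frame of ledge between -0.18 and 0.18 m and z of jar_c in the frame of ledge between -0.007 and 0.007 m and contact force between the fingers and jar_c below 0.1 N and x of jar_d in the frame of ledge between -0.024 and 0.024 m and y of jar_d in the frame of ledge between -0.18 and 0.18 m and z of jar_d in the frame of ledge between -0.007 and 0.007 m and contact force between the fingers and jar_d below 0.1 N), for 0.3 s.
2. the scanner reads the label of the tallest jar: beam through the label within 12 mm of its centre, 35 to 125 mm away, within 30 degrees of square, kept so for 1.2 s (x of jar_a_label in the frame of window between 0.035 and 0.125 m and y of jar_a_label in the frame of window between -0.012 and 0.012 m and z of jar_a_label in the frame of window between -0.012 and 0.012 m and angle between the x axis of window and the z axis of jar_a, either way round below 0.52 rad and x of jar_a in the frame of ledge between -0.024 and 0.024 m and y of jar_a in the frame of ledge between -0.18 and 0.18 m and z of jar_a in the frame of ledge between -0.007 and 0.007 m and angle between the z axis of jar_a and the z axis of ledge, either way round below 0.12 rad and angle between jar_a's own z axis and vertical below 0.5 rad), for 1.2 s.
3. the scanner reads the label of the second tallest jar: beam through the label within 12 mm of its centre, 35 to 125 mm away, within 30 degrees of square, kept so for 1.2 s (x of jar_b_label in the frame of window between 0.035 and 0.125 m and y of jar_b_label in the frame of window between -0.012 and 0.012 m and z of jar_b_label in the frame of window between -0.012 and 0.012 m and angle between the x axis of window and the z axis of jar_b, either way round below 0.52 rad and x of jar_b in the frame of ledge between -0.024 and 0.024 m and y of jar_b in the frame of ledge between -0.18 and 0.18 m and z of jar_b in the frame of ledge between -0.007 and 0.007 m and angle between the z axis of jar_b and the z axis of ledge, either way round below 0.12 rad and angle between jar_b's own z axis and vertical below 0.5 rad), for 1.2 s.
4. the scanner reads the label of the third tallest jar: beam through the label within 12 mm of its centre, 35 to 125 mm away, within 30 degrees of square, kept so for 1.2 s (x of jar_c_label in the frame of window between 0.035 and 0.125 m and y of jar_c_label in the frame of window between -0.012 and 0.012 m and z of jar_c_label in the frame of window between -0.012 and 0.012 m and angle between the x axis of window and the z axis of jar_c, either way round below 0.52 rad and x of jar_c in the frame of ledge between -0.024 and 0.024 m and y of jar_c in the frame of ledge between -0.18 and 0.18 m and z of jar_c in the frame of ledge between -0.007 and 0.007 m and angle between the z axis of jar_c and the z axis of ledge, either way round below 0.12 rad and angle between jar_c's own z axis and vertical below 0.5 rad), for 1.2 s.
5. the scanner reads the label of the shortest jar: beam through the label within 12 mm of its centre, 35 to 125 mm away, within 30 degrees of square, kept so for 1.2 s (x of jar_d_label in the frame of window between 0.035 and 0.125 m and y of jar_d_label in the frame of window between -0.012 and 0.012 m and z of jar_d_label in the frame of window between -0.012 and 0.012 m and angle between the x axis of window and the z axis of jar_d, either way round below 0.52 rad and x of jar_d in the frame of ledge between -0.024 and 0.024 m and y of jar_d in the frame of ledge between -0.18 and 0.18 m and z of jar_d in the frame of ledge between -0.007 and 0.007 m and angle between the z axis of jar_d and the z axis of ledge, either way round below 0.12 rad and angle between jar_d's own z axis and vertical below 0.5 rad), for 1.2 s.
At the end, for the whole second after the job is handed in: each jar present stands on the ledge (within 7 degrees of square to it, underside within 7 mm, within 24 mm of its middle line), the scanner stands upright on the pad within 22 mm of its centre each way, all let go and at rest; other goods moved under 40 mm (all of step 1 and x of scanner in the frame of pad between -0.022 and 0.022 m and y of scanner in the frame of pad between -0.022 and 0.022 m and z of scanner in the frame of pad between 0.002 and 0.01 m and angle between scanner's own z axis and vertical below 0.1 rad and linear speed of scanner below 0.03 m/s and contact force between the fingers and scanner below 0.1 N and distance of each of mug, tape, bottle, carton_small, driver, tin from where it was at the start of the episode below 0.04 m); the robot touches nothing.
It fails at once if another of the goods on the table is pushed more than 60 mm away (distance of any of mug, tape, bottle, carton_small, driver, tin from where it was at the start of the episode above 0.06 m).
Of jar_a, jar_b, jar_c, jar_d only 3 to 4 are there at a start; the rules pass over those that are not, and their reading is None.
At some moment in a run one of scanner may be knocked a few centimetres aside while the robot is not near it.
It also fails if it takes over 210 s, if anything falls off the work surface, if the arm or the gripper's body presses on something with over 40 N, if the wrist force passes 120 N, or if a joint passes its speed limit or range.

ROBOT

A 6-joint arm with a two-finger parallel gripper is mounted at the origin on the work surface. World frame = base frame: x ahead of the robot, y to its left, z up, the work surface at z = 0. Lengths are in m, angles in degrees, forces in N, time in s.
With the tool pointing down it reaches from about 0.4 to 0.825 m from the base axis. Payload 7 kg.
Tool frame: the origin (TCP) lies between the finger pads; the fingertips stand 22 mm ahead of it and the grasp point (between the pads) lies 3 mm ahead of it; z points along the fingers, y is the line along which they close (so a half turn about z gives the same grasp; the last joint's range is limited). The gripper opens to 88 mm and grips with 3 to 60 N. Pads are 19 mm wide; open, the fingers measure 130 mm over their backs; the gripper's body (78 mm by 193 mm) begins 47 mm behind the grasp point.
Start: joints at [84.574, 20.546, 0.682, 0, -70.136, -16.507], TCP at [0.252, 0.626, 0.249] pointing down, gripper open.
Joint ranges: [-176.03, 176.03], [-82.01, 121.73], [-58.28, 71.71], [-173.87, 95.51], [-174.79, -0.11], [-173.66, 173.66]. Speed limits (degrees/s): [136.94, 136.94, 172.46, 180, 180, 180].

INTERFACE

Orientations are given as [roll, pitch, yaw] about the fixed x, y, z axes, in that order (R = Rz(yaw) Ry(pitch) Rx(roll)).
In Python, from plant import r, vision gives the robot as it stands.
- The arm moves only by the shell command python3 -m pendant 'ROWS' [FORCE]. ROWS is JSON, a list that holds one entry, the list of rows, each a list of 7 numbers: the shift along the tool's x, y, z scaled (see below), then the turn, a rotation vector about the tool's x, y, z scaled (see below), then the opening, from -1 (shut) to 1 (fully open). In form: [[[x, y, z, wx, wy, wz, fingers], ...]]. A call has exactly 8 rows; each row shifts and turns the commanded pose from where the row before left it, along the tool's axes as they then stand; what a row does not reach is not made up. The controller multiplies each number of a shift by 20 mm and each number of a turn by 4 degrees. A row lasts 1/10 s, in which the tool goes at most 50 mm and 8.59 degrees, less where a joint would pass 70% of its speed; a pose out of reach is approached as far as the arm can. A call with a number of a shift or a turn outside -1 to 1 is refused whole. A call with a gripper value outside its range is refused whole. The fingers move at their own pace and stop on an object; FORCE is the grip in N (left out, the last holds). Time passes only in rows, so rows that do not move let the fingers close, or fill a call up. It gives the time, the measured TCP pose, the force, the opening and the grip force at its end, in the units of the state.
- r.get_state(): the state, without advancing time (a new reading comes with each control period).
- vision.capture(name): name is "scene" or "top" or "wrist"; returns a dict with "frame" (384x512x3 uint8, blue, green, red), "depth" (384x512 float32, m along the optical axis (not along the pixel's ray), 0 where there is no reading), "camera_matrix" (3x3 intrinsics, pixels), "extrinsics" (4x4, takes a point from world to camera coordinates); the wrist camera has in their place "hand_eye" (4x4, takes a point from camera to tool coordinates, whose origin is the TCP and whose axes are the flange's). Camera axes: x right, y up, looking along -z (the intrinsics and any distortion apply to the point x, -y, -z); pixel columns grow to the right and rows downward; lengths in m; the calibration is good to about 2 mm. A picture is of the moment at which its call begins: read the wrist's pose just before it.
- r.close_job(): hands the job in; it is judged then, once.
The state is a dict: "time_s": time; "joints": joint angles; "qd": joint speeds; "joint_torque": joint torques, N m; "tcp_pos": TCP position; "eef_rot": TCP orientation; "contact_force": force on the tool from outside, world axes, zero at the start; "moment": the same for the moment, N m; "gripper_width": finger opening in m; "gripper_force": force on a finger pad.
Only numpy, scipy, OpenCV 4.12 (cv2) and the standard library are available. Lean on these libraries where they do the work, as an engineer would, in place of code of your own. Each camera call takes 0.05 s, during which the arm holds its last target. There are 200 camera calls.

## Working session

There is one attempt and no reset: what is moved stays moved. The work goes in short steps, Python scripts to look and compute and a shell command to move; the robot and the scene stay as the last step left them, time stands still between calls to the robot, and variables do not carry over. Pictures are saved under pics/ and viewed, at most 14 in all, crops included, and the job is handed in when it is done.

```bash
ls; mkdir -p pics
python3 - <<'E'
from plant import r, vision
import cv2,numpy as np
s=r.get_state();print(s)
for n in("scene","top"):
    c=vision.capture(n);cv2.imwrite(f"pics/{n}0.png",cv2.resize(c["frame"],(800,600),interpolation=cv2.INTER_CUBIC));np.savez(f"{n}0.npz",**c)
    print(n,c["camera_matrix"],c["extrinsics"],c.keys())
E
```

```text
pics
{'time_s': 0.0, 'joints': array([ 8.45769234e+01,  2.05918003e+01,  6.33733767e-01, -1.80567411e-02,
       -7.01376994e+01, -1.65074375e+01]), 'qd': array([ 0.12437064, -0.02534366, -0.0347262 ,  0.03942736,  0.0555063 ,
       -0.08154478]), 'joint_torque': array([-2.55239347e-04, -5.82710123e+01,  2.93066096e+01,  6.99768528e+00,
        7.14881869e-03, -1.64678750e-04]), 'tcp_pos': array([0.25195833, 0.62571737, 0.24762474]), 'eef_rot': array([ 1.79903358e+02, -1.09384292e-02, -2.19366540e+01]), 'contact_force': array([-0.68286543,  0.58473851,  0.21209251]), 'moment': array([ 0.020928  ,  0.00794829, -0.01798213]), 'gripper_force': 0.0, 'gripper_width': 0.08779130718013922}
scene [[424.22266481   0.         261.58147053]
 [  0.         424.22266481 183.44084663]
 [  0.           0.           1.        ]] [[ 0.60737788  0.7943993   0.00467628 -0.40384347]
 [-0.61694338  0.46797475  0.63275627  0.3214463 ]
 [ 0.50047275 -0.38720716  0.7743369  -1.74723544]
 [ 0.          0.          0.          1.        ]] dict_keys(['frame', 'depth', 'camera_matrix', 'extrinsics'])
top [[406.03143045   0.         256.08660002]
 [  0.         406.03143045 190.19125129]
 [  0.           0.           1.        ]] [[-0.01391792 -0.99978885  0.01511756  0.00271467]
 [ 0.99470066 -0.01230365  0.10207461 -0.60762639]
 [-0.10186706  0.01645811  0.99466187 -1.40624535]
 [ 0.          0.          0.          1.        ]] dict_keys(['frame', 'depth', 'camera_matrix', 'extrinsics'])
```

View pics/scene0.png

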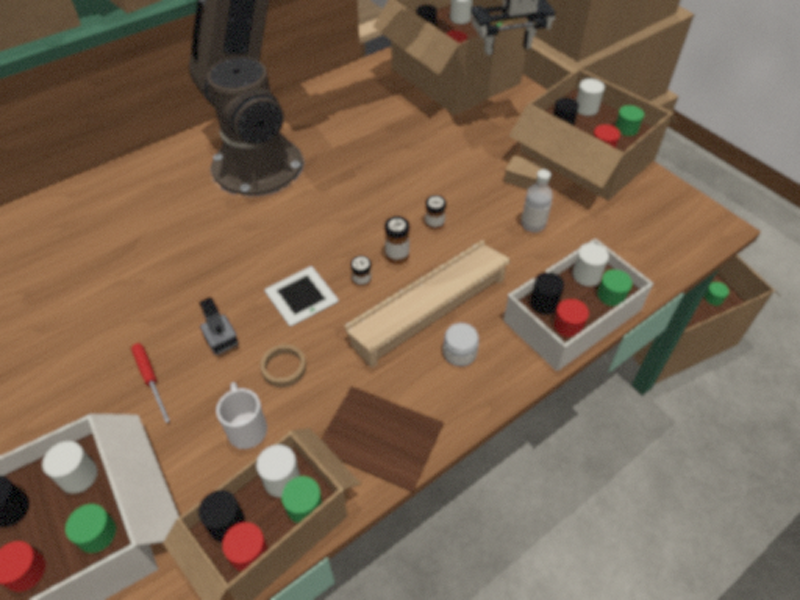

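View pics/top0.png

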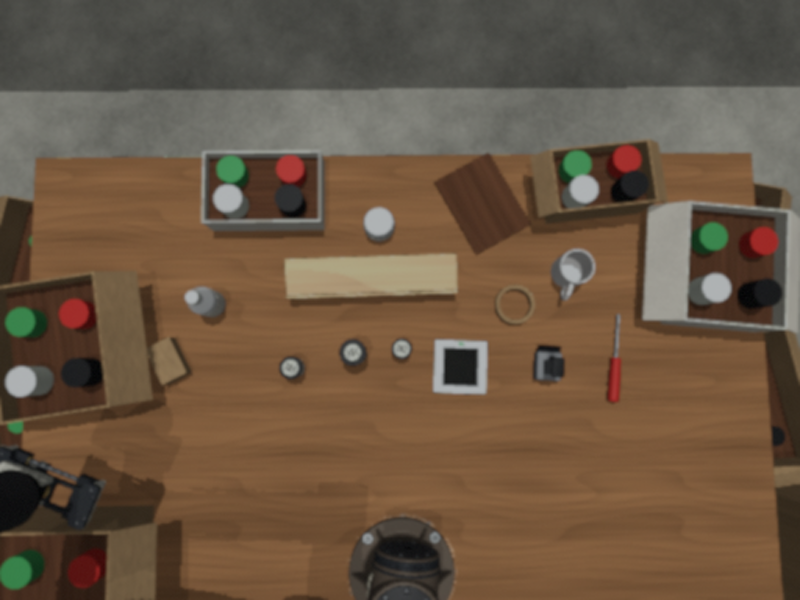

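The three jars sit in the top view at (290,368), (352,352) and (401,348). The ledge spans (286–458, 255–300), the pad is at (460,367) and the scanner is at (549,364) with its handle leaning to the right in view. Next I'll measure them with depth.

```bash
cat > h.py <<'E'
import numpy as np,cv2
from scipy.spatial.transform import Rotation as R
def cloud(c,T=None):
    d=c["depth"];K=c["camera_matrix"];v,u=np.mgrid[:d.shape[0],:d.shape[1]]
    p=np.stack([(u-K[0,2])/K[0,0]*d,-(v-K[1,2])/K[1,1]*d,-d],-1)
    if T is None:T=np.linalg.inv(c["extrinsics"])
    w=p@T[:3,:3].T+T[:3,3]; w[d==0]=np.nan; return w
def tcpT(s):
    T=np.eye(4);T[:3,:3]=R.from_euler('xyz',s["eef_rot"],degrees=True).as_matrix();T[:3,3]=s["tcp_pos"];return T
E
python3 - <<'E'
from h import *
c=dict(np.load("top0.npz"));w=cloud(c);f=c["frame"].astype(int)
np.set_printoptions(precision=4,suppress=True)
def reg(x0,x1,y0,y1):
    sl=(slice(int(y0/1.5625),int(y1/1.5625)),slice(int(x0/1.5625),int(x1/1.5625)));return w[sl].reshape(-1,3),f[sl].reshape(-1,3)
for n,b in dict(j1=(272,310,350,385),j2=(335,372,335,370),j3=(386,418,332,365)).items():
    p,_=reg(*b);z=np.nanpercentile(p[:,2],97);m=p[:,2]>z-.006
    print(n,"ztop",z,"lid centre",np.nanmean(p[m],0),(np.nanmax(p[m],0)+np.nanmin(p[m],0))/2,np.ptp(p[m],0))
p,_=reg(500,530,390,430);print("table z",np.nanmedian(p[:,2]))
p,col=reg(420,500,330,405);m=col.min(1)>150;rc=cv2.minAreaRect(p[m][:,:2].astype(np.float32));print("pad",rc,np.nanmedian(p[m],0))
p,col=reg(275,470,245,305);m=(p[:,2]>.03);q=p[m];q=q[~np.isnan(q[:,0])];print("ledge rect",cv2.minAreaRect(q[:,:2].astype(np.float32)),q.min(0),q.max(0))
q2=q[(abs(q[:,1]-np.median(q[:,1]))<.17)];
A=np.c_[q2[:,:2],np.ones(len(q2))]
k=np.ones(len(q2),bool)
for _ in range(10):
    co=np.linalg.lstsq(A[k],q2[k,2],rcond=None)[0];k=abs(A@co-q2[:,2])<.004
n=np.array([-co[0],-co[1],1]);n/=np.linalg.norm(n);print("plane",co,n,np.degrees(np.arccos(n[2])),k.sum(),len(q2))
print("ledge corners",cv2.boxPoints(cv2.minAreaRect(q[:,:2].astype(np.float32))))
p,_=reg(525,575,335,390)
for lo,hi in((.02,.036),(.036,.046),(.105,.14)):
    m=(p[:,2]>lo)&(p[:,2]<hi);
    if m.sum()>3: print("scanner",lo,m.sum(),np.nanmean(p[m],0),cv2.minAreaRect(p[m][:,:2].astype(np.float32)))
# others
for n,b in dict(mug=(545,600,240,305),bottle=(180,230,280,325),tin=(360,400,200,245),tape=(490,540,280,330),carton=(145,190,335,390)).items():
    p,_=reg(*b);m=p[:,2]>.012;print(n,np.nanmin(p[m],0),np.nanmax(p[m],0))
s=dict(np.load("scene0.npz"));ws=cloud(s)
for x,y in((216,322),(208,303),(222,345),(210,310),(300,293),(430,290)):
    print("scene",x,y,ws[int(y*.64),int(x*.64)])
im=cv2.resize(c["frame"][200:270,150:390],(0,0),fx=3.3,fy=3.3,interpolation=cv2.INTER_CUBIC)
im2=cv2.resize(s["frame"][110:250,110:330],(0,0),fx=3.3,fy=3.3,interpolation=cv2.INTER_CUBIC);cv2.imwrite("pics/sc1.png",im2)
E
```

```text
j1 ztop 0.07399084079568691 lid centre [0.4532 0.2353 0.0714] [0.4536 0.2355 0.0725] [0.0473 0.0478 0.0088]
j2 ztop 0.10894424094333767 lid centre [0.4843 0.098  0.106 ] [0.485  0.0976 0.107 ] [0.0532 0.0533 0.0081]
j3 ztop 0.05956134941841783 lid centre [ 0.4921 -0.0059  0.0569] [ 0.4913 -0.0065  0.059 ] [0.0414 0.0417 0.0108]
table z 2.8664896337682322e-05
pad ((0.4492572844028473, -0.13924762606620789), (0.11380539834499359, 0.11721363663673401), 86.25298309326172) [ 0.4414 -0.1368  0.006 ]
ledge rect ((0.6536844372749329, 0.05858299136161804), (0.08884928375482559, 0.38045841455459595), 1.1963574886322021) [ 0.607  -0.1311  0.0451] [0.6996 0.2486 0.0809]
plane [ 0.2526  0.0042 -0.1019] [-0.2449 -0.004   0.9695] 14.180456996971179 1828 2478
ledge corners [[ 0.6053  0.2478]
 [ 0.6132 -0.1325]
 [ 0.7021 -0.1307]
 [ 0.6941  0.2497]]
scanner 0.02 68 [ 0.4694 -0.3302  0.0329] ((0.45589786767959595, -0.33469152450561523), (0.057165708392858505, 0.07697427272796631), 89.45428466796875)
scanner 0.036 164 [ 0.4556 -0.3286  0.04  ] ((0.4552105665206909, -0.3350870609283447), (0.05379491671919823, 0.07791126519441605), 84.55394744873047)
scanner 0.105 115 [ 0.4459 -0.3347  0.117 ] ((0.44593775272369385, -0.334793359041214), (0.02855765074491501, 0.03952179476618767), 89.27606201171875)
mug [ 0.5947 -0.4304  0.0121] [ 0.7016 -0.356   0.0969]
bottle [0.57   0.3928 0.014 ] [0.627  0.451  0.1666]
tin [0.7413 0.007  0.0125] [0.8085 0.075  0.0694]
tape [ 0.545  -0.3121  0.0127] [ 0.6313 -0.2225  0.0321]
carton [0.415  0.4703 0.0127] [0.5284 0.5576 0.1007]
scene 216 322 [ 0.4652 -0.333   0.0807]
scene 208 303 [ 0.439  -0.328   0.1159]
scene 222 345 [ 0.4884 -0.3412  0.0379]
scene 210 310 [ 0.4596 -0.3347  0.1173]
scene 300 293 [ 0.4435 -0.1342  0.0042]
scene 430 290 [0.6473 0.0688 0.0641]
```

View pics/sc1.png

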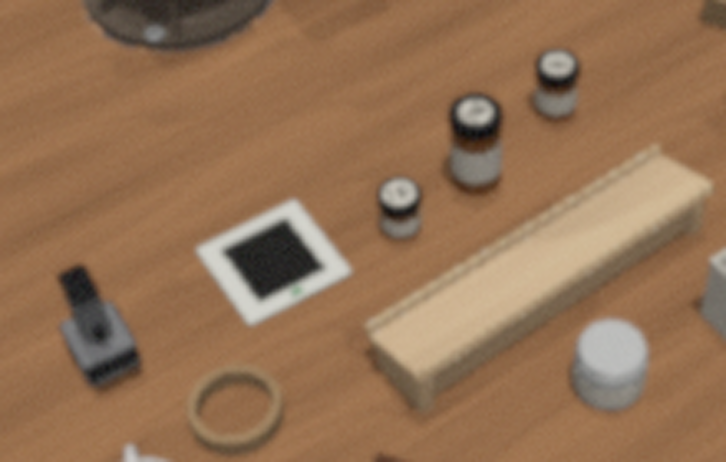

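One jar is missing: this start has jar_a at (0.484,0.098), jar_c at (0.453,0.235) and jar_d at (0.492,-0.006), and no jar_b. The scanner's window faces +x. I'll place them in the order a, c, d, at ledge y ≈ 0.185, 0.06 and -0.06. First I'll turn to yaw 0 and move over jar_a.

```bash
cat > to.py <<'E'
# work out: remaining shift (units of 20 mm, tool axes) and turn (units of 4 deg, tool axes) to a target TCP pose
import sys
from h import *
from plant import r
s=r.get_state();T=tcpT(s);t=list(map(float,sys.argv[1:]))
np.set_printoptions(precision=3,suppress=True)
G=R.from_euler('xyz',t[3:],degrees=True).as_matrix() if len(t)>3 else T[:3,:3]
print("t",s["time_s"],"pos",s["tcp_pos"],"rot",s["eef_rot"],"F",s["contact_force"],"w",s["gripper_width"],s["gripper_force"],"j",s["joints"].round(0))
print("shift units now-axes",T[:3,:3].T@(np.array(t[:3])-T[:3,3])/.02,"target-axes",G.T@(np.array(t[:3])-T[:3,3])/.02,"turn units",np.degrees(R.from_matrix(T[:3,:3].T@G).as_rotvec())/4)
E
python3 -m pendant '[[[0,0,0,0,0,-0.685,1],[0,0,0,0,0,-0.685,1],[0,0,0,0,0,-0.685,1],[0,0,0,0,0,-0.685,1],[0,0,0,0,0,-0.685,1],[0,0,0,0,0,-0.685,1],[0,0,0,0,0,-0.685,1],[0,0,0,0,0,-0.685,1]]]'
for i in 1 2 3 4; do python3 -m pendant '[[[0.36,0.82,0,0,0,0,1],[0.36,0.82,0,0,0,0,1],[0.36,0.82,0,0,0,0,1],[0.36,0.82,0,0,0,0,1],[0.36,0.82,0,0,0,0,1],[0.36,0.82,0,0,0,0,1],[0.36,0.82,0,0,0,0,1],[0.36,0.82,0,0,0,0,1]]]'; done
python3 to.py 0.485 0.098 0.099 180 0 0
python3 - <<'E'
from h import *
np.set_printoptions(precision=4,suppress=True)
c=dict(np.load("top0.npz"));w=cloud(c).reshape(-1,3)
for y0 in(-.05,.06,.17):
  m=abs(w[:,1]-y0)<.03
  for x in np.arange(.6,.71,.006):
    k=m&(abs(w[:,0]-x)<.003)
    print(y0,round(x,3),np.nanmedian(w[k,2]) if k.sum() else None,end=' | ')
  print()
E
```

```text
time_s: 0.9
tcp_pos: [0.252, 0.6259, 0.248]
eef_rot: [179.9, 0.0, 0.1]
contact_force: [-0.5, -0.2, 0.5]
gripper_width: 0.0877
gripper_force: 0.0
time_s: 1.7
tcp_pos: [0.3103, 0.4935, 0.2487]
eef_rot: [-180.0, -0.0, -0.0]
contact_force: [0.3, 0.0, -0.1]
gripper_width: 0.0875
gripper_force: 0.0
time_s: 2.5
tcp_pos: [0.3678, 0.3623, 0.2486]
eef_rot: [-180.0, -0.0, -0.0]
contact_force: [-0.1, 0.3, 0.1]
gripper_width: 0.0879
gripper_force: 0.0
time_s: 3.3
tcp_pos: [0.4253, 0.2311, 0.2486]
eef_rot: [-180.0, -0.0, -0.0]
contact_force: [-0.1, 0.0, -0.1]
gripper_width: 0.0874
gripper_force: 0.0
time_s: 4.1
tcp_pos: [0.4826, 0.0998, 0.2486]
eef_rot: [180.0, -0.0, -0.0]
contact_force: [-0.8, -0.3, -0.4]
gripper_width: 0.0878
gripper_force: 0.0
t 4.1 pos [0.483 0.1   0.249] rot [180.     -0.004  -0.016] F [-0.762 -0.297 -0.406] w 0.0877576182733851 0.0 j [ 35.   3. -22.   0. -65.  55.]
shift units now-axes [0.117 0.09  7.48 ] target-axes [0.118 0.09  7.48 ] turn units [ 0.    -0.001 -0.004]
-0.05 0.6 0.001794324535153602 | -0.05 0.606 0.00017040631125830874 | -0.05 0.612 0.003960713641029012 | -
[... 1075 characters left out ...]
 | 0.06 0.696 0.07116989998767642 | 0.06 0.702 None | 0.06 0.708 0.003562859496191728 | 
0.17 0.6 0.0006743816195280417 | 0.17 0.606 0.0016465709865736144 | 0.17 0.612 0.05588801255112863 | 0.17 0.618 0.05539649633331134 | 0.17 0.624 0.05519225620262147 | 0.17 0.63 0.0586283483838812 | 0.17 0.636 0.05981995235136317 | 0.17 0.642 0.05954818941602835 | 0.17 0.648 0.062017603922547515 | 0.17 0.654 0.06527015598773223 | 0.17 0.66 0.06670984483335185 | 0.17 0.666 0.06787217490846376 | 0.17 0.672 0.06812257343554684 | 0.17 0.678 0.07033849329717712 | 0.17 0.684 0.0723743181064227 | 0.17 0.69 0.07355763554759176 | 0.17 0.696 0.06823093074821618 | 0.17 0.702 None | 0.17 0.708 0.0015471925136544273 |
```

```bash
python3 -m pendant '[[[0.06,0.05,0.93,0,0,0,1],[0.06,0.04,0.93,0,0,0,1],[0,0,0.93,0,0,0,1],[0,0,0.93,0,0,0,1],[0,0,0.93,0,0,0,1],[0,0,0.93,0,0,0,1],[0,0,0.93,0,0,0,1],[0,0,0.93,0,0,0,1]]]'
python3 -m pendant '[[[0,0,0,0,0,0,1],[0,0,0,0,0,0,-1],[0,0,0,0,0,0,-1],[0,0,0,0,0,0,-1],[0,0,0,0,0,0,-1],[0,0,0,0,0,0,-1],[0,0,0,0,0,0,-1],[0,0,0,0,0,0,-1]]]' 25
python3 -m pendant '[[[0,0,0,0,0,0,-1],[0,0,-0.8,0,0,0,-1],[0,0,-0.8,0,0,0,-1],[0,0,-0.8,0,0,0,-1],[0,0,-0.8,0,0,0,-1],[0,0,-0.8,0,0,0,-1],[0,0,-0.8,0,0,0,-1],[0,0,-0.8,0,0,0,-1]]]'
python3 to.py 0.65 0.19 0.2 180 -15 1
```

```text
time_s: 4.9
tcp_pos: [0.4849, 0.0988, 0.0991]
eef_rot: [-180.0, -0.0, -0.0]
contact_force: [0.8, -0.6, 0.0]
gripper_width: 0.0877
gripper_force: 0.0
time_s: 5.7
tcp_pos: [0.4853, 0.0997, 0.1003]
eef_rot: [-180.0, -0.1, 0.0]
contact_force: [-0.9, 0.8, 6.7]
gripper_width: 0.0574
gripper_force: 25.0
time_s: 6.5
tcp_pos: [0.4841, 0.0993, 0.2118]
eef_rot: [180.0, 0.1, -0.0]
contact_force: [0.5, 0.4, -2.0]
gripper_width: 0.0572
gripper_force: 25.0
t 6.5 pos [0.484 0.099 0.212] rot [179.98    0.082  -0.023] F [ 0.459  0.369 -1.994] w 0.057193815420939445 24.999683797359467 j [ 34.   5. -25.  -0. -60.  56.]
shift units now-axes [ 8.292 -4.54   0.575] target-axes [ 7.934 -4.391  2.735] turn units [ 0.038  3.77  -0.254]
```

```bash
python3 -m pendant '[[[0.85,-0.54,0,0,0,0,-1],[0.85,-0.54,0,0,0,0,-1],[0.85,-0.54,0,0,0,0,-1],[0.85,-0.54,0,0,0,0,-1],[0.85,-0.54,0,0,0,0,-1],[0.85,-0.54,0,0,0,0,-1],[0.85,-0.54,0,0,0,0,-1],[0.85,-0.54,0,0,0,0,-1]]]'
python3 -m pendant '[[[0,0,0,0,0.47,-0.03,-1],[0,0,0,0,0.47,-0.03,-1],[0,0,0,0,0.47,-0.03,-1],[0,0,0,0,0.47,-0.03,-1],[0,0,0,0,0.47,-0.03,-1],[0,0,0,0,0.47,-0.03,-1],[0,0,0,0,0.47,-0.03,-1],[0,0,0,0,0.47,-0.03,-1]]]'
python3 to.py 0.624 0.185 0.1704 180 -15 1
```

```text
time_s: 7.3
tcp_pos: [0.6209, 0.1861, 0.2106]
eef_rot: [180.0, 0.1, -0.0]
contact_force: [-0.8, -0.8, -2.2]
gripper_width: 0.0576
gripper_force: 25.0
time_s: 8.1
tcp_pos: [0.6201, 0.1856, 0.2108]
eef_rot: [179.8, -15.0, 1.0]
contact_force: [0.3, -0.4, -2.3]
gripper_width: 0.0574
gripper_force: 25.0
t 8.1 pos [0.62  0.186 0.211] rot [179.834 -15.009   0.971] F [ 0.314 -0.446 -2.343] w 0.05736177094324429 24.998806715011597 j [ 39.  12. -24.  14. -43.  43.]
shift units now-axes [-0.336  0.026  2.   ] target-axes [-0.336  0.031  2.   ] turn units [ 0.043 -0.002 -0.007]
```

```bash
python3 -m pendant '[[[-0.06,0,0.4,0,0,0,-1],[-0.06,0,0.4,0,0,0,-1],[-0.06,0,0.4,0,0,0,-1],[-0.06,0,0.4,0,0,0,-1],[-0.06,0,0.4,0,0,0,-1],[0,0,0.1,0,0,0,-1],[0,0,0.1,0,0,0,-1],[0,0,0.1,0,0,0,-1]]]'
python3 -m pendant '[[[0,0,0.03,0,0,0,-1],[0,0,0.03,0,0,0,-1],[0,0,0.03,0,0,0,-1],[0,0,0.03,0,0,0,-1],[0,0,0,0,0,0,-1],[0,0,0,0,0,0,-1],[0,0,0,0,0,0,-1],[0,0,0,0,0,0,-1]]]'
```

```text
time_s: 8.9
tcp_pos: [0.6273, 0.186, 0.1659]
eef_rot: [179.9, -15.1, 1.0]
contact_force: [-0.1, 0.2, -2.2]
gripper_width: 0.0575
gripper_force: 25.0
time_s: 9.7
tcp_pos: [0.6276, 0.1858, 0.1635]
eef_rot: [179.9, -15.0, 1.0]
contact_force: [-0.1, -0.5, -2.3]
gripper_width: 0.0575
gripper_force: 25.0
```

```bash
python3 -m pendant '[[[0,0,0.03,0,0,0,-1],[0,0,0.03,0,0,0,-1],[0,0,0.03,0,0,0,-1],[0,0,0,0,0,0,-1],[0,0,0,0,0,0,-1],[0,0,0,0,0,0,-1],[0,0,0,0,0,0,-1],[0,0,0,0,0,0,-1]]]'
python3 to.py 0.6265 0.185 0.1606 180 -15 1
```

```text
time_s: 10.5
tcp_pos: [0.628, 0.1858, 0.1617]
eef_rot: [179.9, -15.0, 1.0]
contact_force: [0.2, 0.4, -2.3]
gripper_width: 0.0572
gripper_force: 25.0
t 10.5 pos [0.628 0.186 0.162] rot [179.871 -15.038   0.968] F [ 0.193  0.415 -2.281] w 0.05722755908680779 24.999749958515167 j [ 38.  15. -27.  15. -37.  41.]
shift units now-axes [-0.09   0.041  0.034] target-axes [-0.09   0.041  0.034] turn units [ 0.034 -0.01  -0.008]
```

Not in contact yet, so I'll continue down in small steps.

```bash
for i in 1 2 3; do
python3 -m pendant '[[[0,0,0.025,0,0,0,-1],[0,0,0.025,0,0,0,-1],[0,0,0,0,0,0,-1],[0,0,0,0,0,0,-1],[0,0,0,0,0,0,-1],[0,0,0,0,0,0,-1],[0,0,0,0,0,0,-1],[0,0,0,0,0,0,-1]]]' | grep -E "pos|contact"; done
```

```text
tcp_pos: [0.6285, 0.1859, 0.1617]
contact_force: [-4.0, -1.0, 4.7]
tcp_pos: [0.6289, 0.1859, 0.1619]
contact_force: [-8.9, -1.8, 13.0]
tcp_pos: [0.6294, 0.186, 0.1621]
contact_force: [-12.4, -2.3, 19.4]
```

```bash
python3 -m pendant '[[[0,0,-0.05,0,0,0,-1],[0,0,-0.04,0,0,0,-1],[0,0,0,0,0,0,-1],[0,0,0,0,0,0,0.5],[0,0,0,0,0,0,0.8],[0,0,0,0,0,0,1],[0,0,0,0,0,0,1],[0,0,0,0,0,0,1]]]'
python3 -m pendant '[[[0,0,-0.3,0,0,0,1],[0,0,-0.8,0,0,0,1],[0,0,-0.8,0,0,0,1],[0,0,-0.8,0,0,0,1],[0,0,-0.8,0,0,0,1],[0,0,-0.8,0,0,0,1],[0,0,-0.8,0,0,0,1],[0,0,-0.8,0,0,0,1]]]'
python3 to.py 0.454 0.2353 0.25 180 0 0
python3 - <<'E'
from plant import vision
import cv2
c=vision.capture("scene");cv2.imwrite("pics/s2.png",cv2.resize(c["frame"][90:250,180:380],(800,600),interpolation=cv2.INTER_CUBIC))
E
```

```text
time_s: 13.7
tcp_pos: [0.6284, 0.1859, 0.1603]
eef_rot: [179.9, -15.0, 1.0]
contact_force: [0.7, -0.3, 0.6]
gripper_width: 0.0865
gripper_force: 0.0
time_s: 14.5
tcp_pos: [0.5974, 0.1856, 0.2757]
eef_rot: [179.9, -15.1, 1.0]
contact_force: [0.4, 0.3, -0.1]
gripper_width: 0.0873
gripper_force: 0.0
t 14.5 pos [0.597 0.186 0.276] rot [179.893 -15.058   0.97 ] F [ 0.355  0.327 -0.113] w 0.08729151916017894 0.0 j [ 40.   7. -20.  12. -52.  44.]
shift units now-axes [-7.218 -2.606 -0.616] target-axes [-7.172 -2.486  1.285] turn units [-0.005 -3.765  0.237]
```

View pics/s2.png

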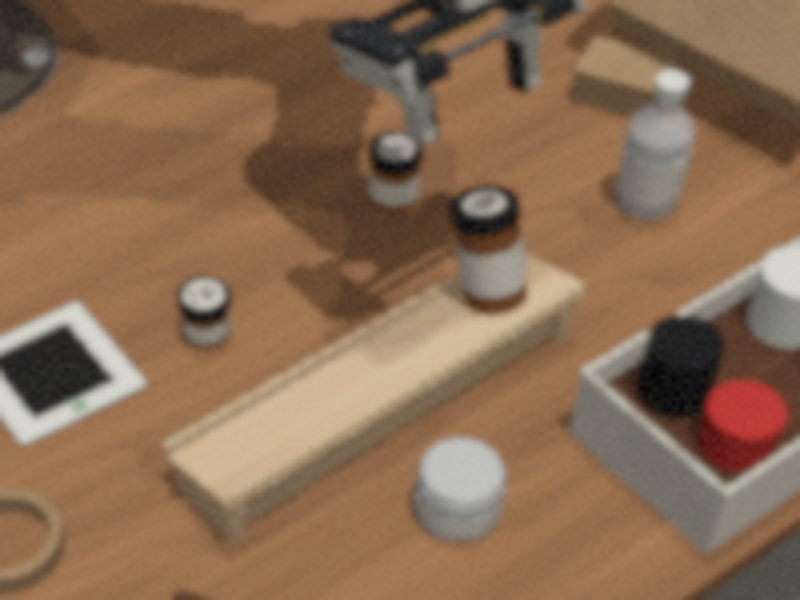

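Jar a stands square on the board at (490,250). Now jar c.

```bash
python3 -m pendant '[[[0,0,0,0,-0.47,0.03,1],[0,0,0,0,-0.47,0.03,1],[0,0,0,0,-0.47,0.03,1],[0,0,0,0,-0.47,0.03,1],[0,0,0,0,-0.47,0.03,1],[0,0,0,0,-0.47,0.03,1],[0,0,0,0,-0.47,0.03,1],[0,0,0,0,-0.47,0.03,1]]]' | grep rot
python3 -m pendant '[[[-0.9,-0.31,0,0,0,0,1],[-0.9,-0.31,0,0,0,0,1],[-0.9,-0.31,0,0,0,0,1],[-0.9,-0.31,0,0,0,0,1],[-0.9,-0.31,0,0,0,0,1],[-0.9,-0.31,0,0,0,0,1],[-0.9,-0.31,0,0,0,0,1],[-0.9,-0.31,0,0,0,0,1]]]' | grep pos
python3 to.py 0.454 0.2353 0.065 180 0 0
```

```text
eef_rot: [-180.0, 0.1, -0.0]
tcp_pos: [0.453, 0.2354, 0.2746]
t 16.15 pos [0.453 0.235 0.275] rot [-179.982   -0.008   -0.013] F [-0.362 -0.06  -0.798] w 0.08798977631149245 0.0 j [ 50.   4. -17.  -0. -69.  40.]
shift units now-axes [ 0.049  0.008 10.482] target-axes [ 0.05   0.005 10.482] turn units [-0.004 -0.002 -0.003]
```

```bash
python3 -m pendant '[[[0.03,0,0.9,0,0,0,1],[0.02,0,0.9,0,0,0,1],[0,0,0.9,0,0,0,1],[0,0,0.9,0,0,0,1],[0,0,0.9,0,0,0,1],[0,0,0.9,0,0,0,1],[0,0,0.9,0,0,0,1],[0,0,0.9,0,0,0,1]]]' |grep pos
python3 -m pendant '[[[0,0,0.82,0,0,0,1],[0,0,0.82,0,0,0,1],[0,0,0.82,0,0,0,1],[0,0,0.82,0,0,0,1],[0,0,0,0,0,0,1],[0,0,0,0,0,0,1],[0,0,0,0,0,0,-1],[0,0,0,0,0,0,-1]]]' 25 |grep pos
python3 -m pendant '[[[0,0,0,0,0,0,-1],[0,0,0,0,0,0,-1],[0,0,0,0,0,0,-1],[0,0,0,0,0,0,-1],[0,0,0,0,0,0,-1],[0,0,0,0,0,0,-1],[0,0,0,0,0,0,-1],[0,0,0,0,0,0,-1]]]'
python3 -m pendant '[[[0,0,-0.9,0,0,0,-1],[0,0,-0.9,0,0,0,-1],[0,0,-0.9,0,0,0,-1],[0,0,-0.9,0,0,0,-1],[0,0,-0.9,0,0,0,-1],[0,0,-0.9,0,0,0,-1],[0,0,-0.9,0,0,0,-1],[0,0,-0.6,0,0,0,-1]]]'
python3 to.py 0.635 0.06 0.2 180 -15 1
```

```text
tcp_pos: [0.4548, 0.2353, 0.13]
tcp_pos: [0.4552, 0.2357, 0.0659]
time_s: 18.55
tcp_pos: [0.455, 0.2355, 0.0651]
eef_rot: [-180.0, -0.0, -0.0]
contact_force: [0.4, 1.9, 3.4]
gripper_width: 0.0494
gripper_force: 25.0
time_s: 19.35
tcp_pos: [0.4546, 0.235, 0.2037]
eef_rot: [-180.0, 0.0, -0.0]
contact_force: [0.1, -0.3, -0.9]
gripper_width: 0.0492
gripper_force: 25.0
t 19.35 pos [0.455 0.235 0.204] rot [-179.997    0.004   -0.02 ] F [ 0.068 -0.284 -0.866] w 0.04923849525126039 24.999879598617554 j [ 49.   7. -23.  -0. -59.  41.]
shift units now-axes [9.022 8.749 0.183] target-axes [8.515 8.908 2.472] turn units [ 0.033  3.751 -0.254]
```

```bash
python3 -m pendant '[[[0.2,1,0,0,0,0,-1],[0.2,1,0,0,0,0,-1],[0.2,1,0,0,0,0,-1],[0.2,1,0,0,0,0,-1],[0.2,1,0,0,0,0,-1],[0.2,1,0,0,0,0,-1],[0.2,1,0,0,0,0,-1],[0.2,1,0,0,0,0,-1]]]' |grep pos
python3 -m pendant '[[[0.92,0.09,0,0,0,0,-1],[0.92,0.09,0,0,0,0,-1],[0.92,0.09,0,0,0,0,-1],[0.92,0.09,0,0,0,0,-1],[0.92,0.09,0,0,0,0,-1],[0.92,0.09,0,0,0,0,-1],[0.92,0.09,0,0,0,0,-1],[0.92,0.09,0,0,0,0,-1]]]' |grep pos
python3 -m pendant '[[[0,0,0,0,0.47,-0.03,-1],[0,0,0,0,0.47,-0.03,-1],[0,0,0,0,0.47,-0.03,-1],[0,0,0,0,0.47,-0.03,-1],[0,0,0,0,0.47,-0.03,-1],[0,0,0,0,0.47,-0.03,-1],[0,0,0,0,0.47,-0.03,-1],[0,0,0,0,0.47,-0.03,-1]]]'|grep rot
python3 to.py 0.6367 0.06 0.1325 180 -15 1
```

```text
tcp_pos: [0.4863, 0.0742, 0.2023]
tcp_pos: [0.6341, 0.0605, 0.2019]
eef_rot: [179.9, -15.0, 1.0]
t 21.75 pos [0.633 0.061 0.202] rot [179.852 -15.021   0.968] F [ 0.542 -0.229 -1.783] w 0.04918571523295114 24.999134838581085 j [ 27.  11. -25.  10. -41.  58.]
shift units now-axes [-0.739  0.025  3.405] target-axes [-0.738  0.034  3.405] turn units [ 0.039 -0.005 -0.008]
```

```bash
python3 -m pendant '[[[-0.2,0,0.7,0,0,0,-1],[-0.2,0,0.7,0,0,0,-1],[-0.2,0,0.7,0,0,0,-1],[-0.14,0,0.7,0,0,0,-1],[0,0,0.4,0,0,0,-1],[0,0,0.2,0,0,0,-1],[0,0,0.1,0,0,0,-1],[0,0,0,0,0,0,-1]]]'|grep -E "pos|contact"
for i in 1 2 3; do python3 -m pendant '[[[0,0,0.02,0,0,0,-1],[0,0,0.02,0,0,0,-1],[0,0,0,0,0,0,-1],[0,0,0,0,0,0,-1],[0,0,0,0,0,0,-1],[0,0,0,0,0,0,-1],[0,0,0,0,0,0,-1],[0,0,0,0,0,0,-1]]]'|grep -E "pos|contact"; done
```

```text
tcp_pos: [0.638, 0.0607, 0.1316]
contact_force: [0.5, -0.0, -0.8]
tcp_pos: [0.638, 0.0607, 0.1307]
contact_force: [0.3, -0.5, -1.4]
tcp_pos: [0.6382, 0.0607, 0.1299]
contact_force: [-0.1, 0.1, -0.8]
tcp_pos: [0.6384, 0.0607, 0.1292]
contact_force: [-0.0, 0.9, -1.0]
```

```bash
for i in 1 2 3; do python3 -m pendant '[[[0,0,0.025,0,0,0,-1],[0,0,0.025,0,0,0,-1],[0,0,0,0,0,0,-1],[0,0,0,0,0,0,-1],[0,0,0,0,0,0,-1],[0,0,0,0,0,0,-1],[0,0,0,0,0,0,-1],[0,0,0,0,0,0,-1]]]'|grep -E "pos|contact"; done
```

```text
tcp_pos: [0.6387, 0.0607, 0.1282]
contact_force: [-0.1, 0.5, -0.9]
tcp_pos: [0.639, 0.0607, 0.1272]
contact_force: [0.1, -0.0, -0.8]
tcp_pos: [0.6395, 0.0608, 0.1272]
contact_force: [-4.1, -0.1, 6.8]
```

```bash
python3 -m pendant '[[[0,0,-0.03,0,0,0,-1],[0,0,0,0,0,0,-1],[0,0,0,0,0,0,0.3],[0,0,0,0,0,0,0.6],[0,0,0,0,0,0,0.8],[0,0,0,0,0,0,1],[0,0,0,0,0,0,1],[0,0,0,0,0,0,1]]]' |grep -E "pos|contact|width"
python3 -m pendant '[[[0,0,-0.3,0,0,0,1],[0,0,-0.8,0,0,0,1],[0,0,-0.8,0,0,0,1],[0,0,-0.8,0,0,0,1],[0,0,-0.8,0,0,0,1],[0,0,-0.8,0,0,0,1],[0,0,-0.8,0,0,0,1],[0,0,-0.8,0,0,0,1]]]' |grep -E "pos|contact"
python3 -m pendant '[[[0,0,0,0,-0.47,0.03,1],[0,0,0,0,-0.47,0.03,1],[0,0,0,0,-0.47,0.03,1],[0,0,0,0,-0.47,0.03,1],[0,0,0,0,-0.47,0.03,1],[0,0,0,0,-0.47,0.03,1],[0,0,0,0,-0.47,0.03,1],[0,0,0,0,-0.47,0.03,1]]]' | grep rot
python3 to.py 0.4917 -0.006 0.051 180 0 0
```

```text
tcp_pos: [0.6391, 0.0607, 0.1268]
contact_force: [-0.1, 0.6, 0.2]
gripper_width: 0.0865
tcp_pos: [0.6081, 0.0605, 0.242]
contact_force: [0.1, 0.7, 0.2]
eef_rot: [-180.0, 0.1, -0.0]
t 29.75 pos [0.608 0.061 0.241] rot [-179.976    0.056   -0.002] F [-0.347  0.571 -0.143] w 0.08758537098520926 0.0 j [ 24.  15.  -8.  -0. -67.  66.]
shift units now-axes [-5.821  3.332  9.523] target-axes [-5.831  3.328  9.518] turn units [-0.006  0.014 -0.001]
```

```bash
python3 -m pendant '[[[-0.73,0.416,0.2,0,0,0,1],[-0.73,0.416,0.2,0,0,0,1],[-0.73,0.416,0.2,0,0,0,1],[-0.73,0.416,0.2,0,0,0,1],[-0.73,0.416,0.2,0,0,0,1],[-0.73,0.416,0.2,0,0,0,1],[-0.73,0.416,0.2,0,0,0,1],[-0.73,0.416,0.2,0,0,0,1]]]' | grep pos
python3 -m pendant '[[[0,0,0.9,0,0,0,1],[0,0,0.9,0,0,0,1],[0,0,0.9,0,0,0,1],[0,0,0.9,0,0,0,1],[0,0,0.9,0,0,0,1],[0,0,0.9,0,0,0,1],[0,0,0.9,0,0,0,1],[0,0,0.9,0,0,0,1]]]' |grep -E "pos|contact"
python3 to.py 0.4917 -0.006 0.051 180 0 0
python3 - <<'E'
from plant import vision
import cv2
c=vision.capture("wrist");cv2.imwrite("pics/w1.png",c["frame"])
E
```

```text
tcp_pos: [0.4909, -0.0063, 0.2091]
tcp_pos: [0.4918, -0.0059, 0.0646]
contact_force: [0.4, 0.2, 0.2]
t 31.35 pos [ 0.492 -0.006  0.065] rot [-179.978   -0.043   -0.001] F [0.426 0.158 0.18 ] w 0.08722174838114893 0.0 j [ 22.  15. -35.  -0. -39.  68.]
shift units now-axes [-0.005  0.004  0.682] target-axes [-0.004  0.003  0.682] turn units [-0.006 -0.011 -0.   ]
```

View pics/w1.png

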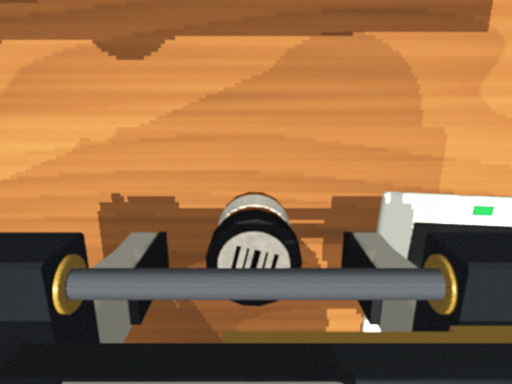

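The wrist view shows jar d's lid at (253,255), centred between the fingers at about 130 and 375. Descend and grasp.

```bash
python3 -m pendant '[[[0,0,0.34,0,0,0,1],[0,0,0.34,0,0,0,1],[0,0,0,0,0,0,1],[0,0,0,0,0,0,-1],[0,0,0,0,0,0,-1],[0,0,0,0,0,0,-1],[0,0,0,0,0,0,-1],[0,0,0,0,0,0,-1]]]' 25 |grep pos
python3 -m pendant '[[[0,0,0,0,0,0,-1],[0,0,0,0,0,0,-1],[0,0,0,0,0,0,-1],[0,0,0,0,0,0,-1],[0,0,0,0,0,0,-1],[0,0,0,0,0,0,-1],[0,0,0,0,0,0,-1],[0,0,0,0,0,0,-1]]]'
python3 -m pendant '[[[0,0,-0.9,0,0,0,-1],[0,0,-0.9,0,0,0,-1],[0,0,-0.9,0,0,0,-1],[0,0,-0.9,0,0,0,-1],[0,0,-0.9,0,0,0,-1],[0,0,-0.9,0,0,0,-1],[0,0,-0.9,0,0,0,-1],[0,0,-0.3,0,0,0,-1]]]'
python3 to.py 0.642 -0.062 0.18
```

```text
tcp_pos: [0.4917, -0.006, 0.0514]
time_s: 33.0
tcp_pos: [0.4917, -0.0061, 0.0513]
eef_rot: [-180.0, -0.0, -0.0]
contact_force: [-0.8, 0.1, 2.5]
gripper_width: 0.0451
gripper_force: 25.0
time_s: 33.8
tcp_pos: [0.4922, -0.0059, 0.1846]
eef_rot: [-180.0, -0.1, -0.0]
contact_force: [0.1, 0.2, -0.8]
gripper_width: 0.0454
gripper_force: 25.0
t 33.8 pos [ 0.492 -0.006  0.185] rot [-179.96    -0.122   -0.007] F [ 0.057  0.155 -0.812] w 0.045437123532425926 24.999936819076538 j [ 22.   6. -27.   0. -56.  68.]
shift units now-axes [7.49  2.804 0.246] target-axes [7.49  2.804 0.246] turn units [0. 0. 0.]
```

```bash
python3 -m pendant '[[[0.93,0.35,0,0,0,0,-1],[0.93,0.35,0,0,0,0,-1],[0.93,0.35,0,0,0,0,-1],[0.93,0.35,0,0,0,0,-1],[0.93,0.35,0,0,0,0,-1],[0.93,0.35,0,0,0,0,-1],[0.93,0.35,0,0,0,0,-1],[0.93,0.35,0,0,0,0,-1]]]' |grep pos
python3 -m pendant '[[[0,0,0,0,0.47,-0.03,-1],[0,0,0,0,0.47,-0.03,-1],[0,0,0,0,0.47,-0.03,-1],[0,0,0,0,0.47,-0.03,-1],[0,0,0,0,0.47,-0.03,-1],[0,0,0,0,0.47,-0.03,-1],[0,0,0,0,0.47,-0.03,-1],[0,0,0,0,0.47,-0.03,-1]]]'|grep rot
python3 to.py 0.6426 -0.062 0.1195 180 -15 1
```

```text
tcp_pos: [0.6406, -0.0624, 0.1818]
eef_rot: [179.9, -15.0, 1.0]
t 35.4 pos [ 0.64  -0.062  0.182] rot [179.877 -15.019   0.963] F [-0.971 -0.396 -1.422] w 0.045558921962231075 24.999533593654633 j [ 14.  13. -24.   5. -39.  73.]
shift units now-axes [-0.673 -0.01   3.052] target-axes [-0.672 -0.003  3.052] turn units [ 0.033 -0.005 -0.009]
```

```bash
python3 -m pendant '[[[-0.2,0,0.7,0,0,0,-1],[-0.2,0,0.7,0,0,0,-1],[-0.2,0,0.7,0,0,0,-1],[-0.07,0,0.6,0,0,0,-1],[0,0,0.35,0,0,0,-1],[0,0,0.1,0,0,0,-1],[0,0,0.05,0,0,0,-1],[0,0,0,0,0,0,-1]]]'|grep -E "pos|contact"
for i in 1 2 3; do python3 -m pendant '[[[0,0,0.025,0,0,0,-1],[0,0,0.025,0,0,0,-1],[0,0,0,0,0,0,-1],[0,0,0,0,0,0,-1],[0,0,0,0,0,0,-1],[0,0,0,0,0,0,-1],[0,0,0,0,0,0,-1],[0,0,0,0,0,0,-1]]]'|grep -E "pos|contact"; done
```

```text
tcp_pos: [0.6444, -0.0621, 0.1182]
contact_force: [0.4, -0.3, 0.3]
tcp_pos: [0.6443, -0.0622, 0.117]
contact_force: [0.8, -0.5, -0.7]
tcp_pos: [0.6446, -0.0622, 0.116]
contact_force: [0.4, 0.9, -1.5]
tcp_pos: [0.6449, -0.0622, 0.1151]
contact_force: [-0.1, 0.5, -1.2]
```

```bash
for i in 1 2; do python3 -m pendant '[[[0,0,0.03,0,0,0,-1],[0,0,0.03,0,0,0,-1],[0,0,0,0,0,0,-1],[0,0,0,0,0,0,-1],[0,0,0,0,0,0,-1],[0,0,0,0,0,0,-1],[0,0,0,0,0,0,-1],[0,0,0,0,0,0,-1]]]'|grep -E "pos|contact"; done
```

```text
tcp_pos: [0.6452, -0.0622, 0.1139]
contact_force: [0.5, 1.2, -0.2]
tcp_pos: [0.6454, -0.0622, 0.1138]
contact_force: [-5.7, 1.8, 8.9]
```

```bash
python3 -m pendant '[[[0,0,-0.03,0,0,0,-1],[0,0,0,0,0,0,-1],[0,0,0,0,0,0,0.3],[0,0,0,0,0,0,0.6],[0,0,0,0,0,0,0.8],[0,0,0,0,0,0,1],[0,0,0,0,0,0,1],[0,0,0,0,0,0,1]]]' |grep -E "pos|contact|width"
for i in 1 2; do python3 -m pendant '[[[0,0,-0.4,0,0,0,1],[0,0,-0.6,0,0,0,1],[0,0,-0.6,0,0,0,1],[0,0,-0.6,0,0,0,1],[0,0,-0.6,0,0,0,1],[0,0,-0.6,0,0,0,1],[0,0,-0.6,0,0,0,1],[0,0,-0.6,0,0,0,1]]]' |grep -E "pos|contact"; done
python3 -m pendant '[[[0,0,0,0,-0.47,0.03,1],[0,0,0,0,-0.47,0.03,1],[0,0,0,0,-0.47,0.03,1],[0,0,0,0,-0.47,0.03,1],[0,0,0,0,-0.47,0.03,1],[0,0,0,0,-0.47,0.03,1],[0,0,0,0,-0.47,0.03,1],[0,0,0,0,-0.47,0.03,1]]]' | grep rot
for i in 1 2; do python3 -m pendant '[[[-0.8,0,0,0,0,0,1],[-0.8,0,0,0,0,0,1],[-0.8,0,0,0,0,0,1],[-0.8,0,0,0,0,0,1],[-0.2,0,0,0,0,0,1],[0,0,0,0,0,0,1],[0,0,0,0,0,0,1],[0,0,0,0,0,0,1]]]' |grep pos; done
cat > look.py <<'E'
from h import *
from plant import r,vision
import sys
np.set_printoptions(precision=4,suppress=True)
cs={n:vision.capture(n) for n in("top","scene")}
for n,c in cs.items():
    w=cloud(c);f=c["frame"]
    def box(x0,x1,y0,y1,z0,z1):
        return (w[...,0]>x0)&(w[...,0]<x1)&(w[...,1]>y0)&(w[...,1]<y1)&(w[...,2]>z0)&(w[...,2]<z1)
    for nm,y0,zt in(("a",.186,.165),("c",.061,.132),("d",-.062,.118)):
        m=box(.57,.69,y0-.045,y0+.045,zt-.018,zt+.03)
        white=m&(f.min(-1)>110)&(f.max(-1).astype(int)-f.min(-1)<40)
        p=w[white];A=w[m];vv,uu=np.nonzero(white)
        print(n,nm,"lid mid",(np.nanmax(A,0)+np.nanmin(A,0))/2,"white",white.sum(),p.mean(0) if len(p) else None)
    m=box(.33,.60,-.5,-.2,.1,.14);p=w[m]
    if len(p)>5: print(n,"cap",m.sum(),p.mean(0),cv2.minAreaRect(p[:,:2].astype(np.float32)))
    m=box(.33,.54,-.5,-.2,.02,.047);p=w[m]
    if len(p)>5: print(n,"head",m.sum(),p.mean(0),p.min(0),p.max(0),cv2.minAreaRect(p[:,:2].astype(np.float32)))
    cv2.imwrite(f"pics/{n}_{sys.argv[1]}.png",c["frame"]);np.savez(f"{n}_{sys.argv[1]}.npz",**c)
E
python3 look.py p1; python3 to.py 0.446 -0.335 0.25
python3 - <<'E'
import cv2
a=cv2.imread("pics/top_p1.png")[150:270,170:390];b=cv2.imread("pics/scene_p1.png")[110:250,110:340]
cv2.imwrite("pics/m1.png",cv2.vconcat([cv2.resize(a,(660,300),interpolation=2),cv2.resize(b,(660,300),interpolation=2)]))
E
```

```text
tcp_pos: [0.6453, -0.0622, 0.1132]
contact_force: [-0.0, -0.6, -0.0]
gripper_width: 0.0855
tcp_pos: [0.6211, -0.0624, 0.2033]
contact_force: [0.8, 1.0, -0.3]
tcp_pos: [0.5973, -0.0626, 0.292]
contact_force: [-0.3, -1.3, -1.1]
eef_rot: [-180.0, 0.1, -0.0]
tcp_pos: [0.5301, -0.0626, 0.2909]
tcp_pos: [0.462, -0.0625, 0.291]
top a lid mid [0.628  0.1844 0.1646] white 98 [0.6263 0.1862 0.1652]
top c lid mid [0.6362 0.0621 0.1299] white 94 [0.6361 0.0621 0.1315]
top d lid mid [ 0.6448 -0.0626  0.1159] white 91 [ 0.6446 -0.0621  0.118 ]
top cap 117 [ 0.4627 -0.357   0.1166] ((0.46207836270332336, -0.35872015357017517), (0.030105138197541237, 0.03963460028171539), 89.12568664550781)
top head 367 [ 0.4525 -0.4006  0.0327] [ 0.3661 -0.4998  0.02  ] [ 0.512  -0.3281  0.0464] ((0.441585510969162, -0.41344860196113586), (0.1706279218196869, 0.14426857233047485), 87.58519744873047)
scene a lid mid [0.6303 0.1865 0.1624] white 62 [0.6254 0.1884 0.1663]
scene c lid mid [0.6383 0.0645 0.1281] white 72 [0.6351 0.0649 0.133 ]
scene d lid mid [ 0.6477 -0.0609  0.1151] white 78 [ 0.644  -0.0584  0.1182]
scene cap 121 [ 0.4675 -0.3562  0.1159] ((0.4650208652019501, -0.3560101389884949), (0.028111793100833893, 0.04170197248458862), 83.07179260253906)
scene head 458 [ 0.4608 -0.4043  0.0331] [ 0.3708 -0.4996  0.02  ] [ 0.5154 -0.3263  0.0465] ((0.446800172328949, -0.41268008947372437), (0.17258663475513458, 0.14475862681865692), 87.37323760986328)
t 45.1 pos [ 0.462 -0.063  0.291] rot [179.991   0.025  -0.015] F [-1.359  0.567 -0.668] w 0.08756051101367343 0.0 j [ 17.  -1. -21.   0. -71.  73.]
shift units now-axes [-0.791 13.624  2.041] target-axes [-0.791 13.624  2.041] turn units [0. 0. 0.]
```

View pics/m1.png

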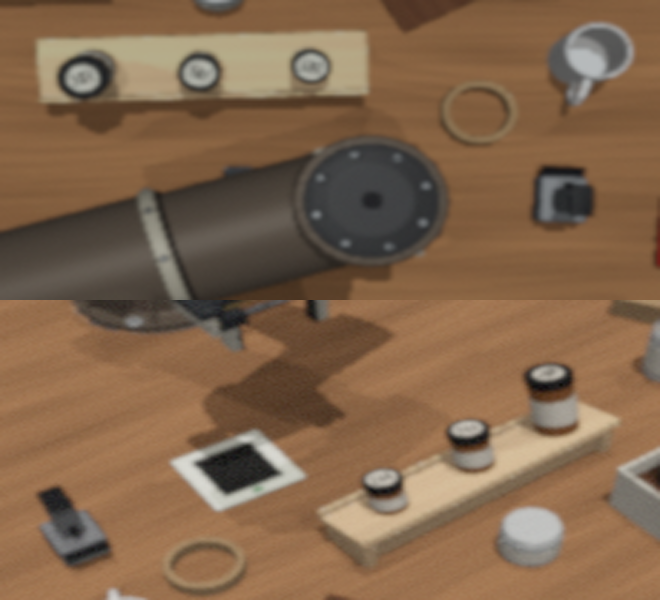

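All three jars stand properly on the ledge. The scanner was knocked aside, and its cap is now at about (0.4625,-0.357). I'll move above it and measure its yaw with the wrist camera.

```bash
for i in 1 2; do python3 -m pendant '[[[0,0.92,0,0,0,0,1],[0,0.92,0,0,0,0,1],[0,0.92,0,0,0,0,1],[0,0.92,0,0,0,0,1],[0,0.92,0,0,0,0,1],[0,0.92,0,0,0,0,1],[0,0.92,0,0,0,0,1],[0,0.92,0,0,0,0,1]]]' |grep pos; done
python3 - <<'E'
from h import *
from plant import r,vision
np.set_printoptions(precision=4,suppress=True)
s=r.get_state();c=vision.capture("wrist");w=cloud(c,tcpT(s)@c["hand_eye"])
print(c["hand_eye"],s["tcp_pos"])
for lo,hi in((.034,.046),(.11,.124)):
    m=(w[...,2]>lo)&(w[...,2]<hi)&(abs(w[...,0]-.47)<.07)&(abs(w[...,1]+.355)<.065);p=w[m]
    print(lo,m.sum(),p.mean(0),cv2.minAreaRect(p[:,:2].astype(np.float32)),p.min(0),p.max(0))
cv2.imwrite("pics/w2.png",c["frame"])
E
```

```text
tcp_pos: [0.4617, -0.2106, 0.2907]
tcp_pos: [0.4616, -0.3579, 0.2905]
[[ 0.0002  0.9612  0.2758  0.0743]
 [ 1.     -0.0001 -0.0006  0.0004]
 [-0.0006  0.2758 -0.9612 -0.1364]
 [ 0.      0.      0.      1.    ]] [ 0.4616 -0.3579  0.2905]
0.034 1965 [ 0.4789 -0.3589  0.0388] ((0.4701266884803772, -0.3589532673358917), (0.05715290457010269, 0.07717790454626083), 85.9414291381836) [ 0.4302 -0.3877  0.034 ] [ 0.5102 -0.3283  0.045 ]
0.11 1276 [ 0.4626 -0.3584  0.1178] ((0.46144822239875793, -0.3583652973175049), (0.02793486975133419, 0.042089637368917465), 86.27093505859375) [ 0.4408 -0.3728  0.1135] [ 0.4824 -0.3437  0.1202]
```

View pics/w2.png

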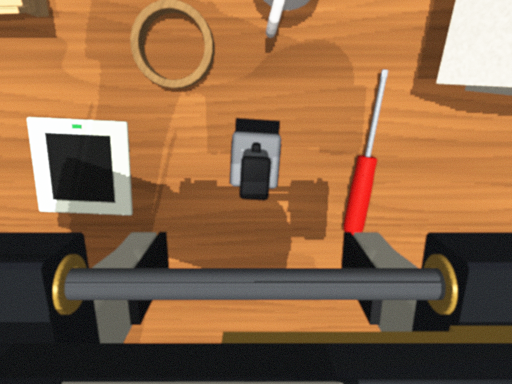

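The scanner's yaw is −3.7° (cap at (255,175), black front at (257,127)), with the cap centre at (0.4614,-0.3584). Turn to match and grasp the handle.

```bash
python3 -m pendant '[[[0,0,0.8,0,0,0.31,1],[0,0,0.8,0,0,0.31,1],[0,0,0.8,0,0,0.31,1],[0,0,0.8,0,0,0,1],[0,0,0.8,0,0,0,1],[0,0,0.8,0,0,0,1],[0,0,0.8,0,0,0,1],[0,0,0.8,0,0,0,1]]]' |grep -E "pos|rot|contact"
python3 -m pendant '[[[0,0.02,0.8,0,0,0,1],[0,0,0.8,0,0,0,1],[0,0,0.8,0,0,0,1],[0,0,0.8,0,0,0,1],[0,0,0.02,0,0,0,1],[0,0,0,0,0,0,1],[0,0,0,0,0,0,-1],[0,0,0,0,0,0,-1]]]' 40 |grep -E "pos|rot|contact"
python3 -m pendant '[[[0,0,0,0,0,0,-1],[0,0,0,0,0,0,-1],[0,0,0,0,0,0,-1],[0,0,0,0,0,0,-1],[0,0,0,0,0,0,-1],[0,0,0,0,0,0,-1],[0,0,0,0,0,0,-1],[0,0,0,0,0,0,-1]]]'
```

```text
tcp_pos: [0.4616, -0.357, 0.1619]
eef_rot: [-180.0, 0.0, -3.7]
contact_force: [1.3, 0.1, -0.2]
tcp_pos: [0.4621, -0.3576, 0.0995]
eef_rot: [180.0, -0.1, -3.7]
contact_force: [-0.7, 0.1, 0.5]
time_s: 49.15
tcp_pos: [0.4614, -0.3574, 0.0985]
eef_rot: [-180.0, 0.0, -3.7]
contact_force: [0.5, -0.1, -0.0]
gripper_width: 0.028
gripper_force: 40.0
```

```bash
python3 -m pendant '[[[0,0,-0.3,0,0,0,-1],[0,0,-0.6,0,0,0,-1],[0,0,-0.7,0,0,0,-1],[0,0,-0.7,0,0,0,-1],[0,0,-0.7,0,0,-0.23,-1],[0,0,-0.7,0,0,-0.23,-1],[0,0,-0.7,0,0,-0.23,-1],[0,0,-0.6,0,0,-0.24,-1]]]'
for i in 1 2 3 4 5; do python3 -m pendant '[[[0.11,-0.67,-0.14,0,0,0,-1],[0.11,-0.67,-0.14,0,0,0,-1],[0.11,-0.67,-0.14,0,0,0,-1],[0.11,-0.67,-0.14,0,0,0,-1],[0.11,-0.67,-0.14,0,0,0,-1],[0.11,-0.67,-0.14,0,0,0,-1],[0.11,-0.67,-0.14,0,0,0,-1],[0.11,-0.67,-0.14,0,0,0,-1]]]' |grep pos; done
python3 to.py 0.5515 0.186 0.3075 180 0 0
```

```text
time_s: 49.95
tcp_pos: [0.4615, -0.3574, 0.2003]
eef_rot: [180.0, -0.1, 0.0]
contact_force: [0.5, -0.7, -2.8]
gripper_width: 0.0279
gripper_force: 40.0
tcp_pos: [0.4793, -0.2489, 0.2212]
tcp_pos: [0.4969, -0.1418, 0.2436]
tcp_pos: [0.5145, -0.0346, 0.266]
tcp_pos: [0.5321, 0.0726, 0.2884]
tcp_pos: [0.5498, 0.1798, 0.3108]
t 53.95 pos [0.55  0.18  0.311] rot [-180.       0.001   -0.013] F [ 0.339  0.664 -3.44 ] w 0.02774353037364716 39.958913661539555 j [ 37.  10.  -6.  -0. -74.  53.]
shift units now-axes [ 0.086 -0.311  0.164] target-axes [ 0.086 -0.311  0.164] turn units [-0.     0.    -0.003]
```

```bash
python3 -m pendant '[[[0.08,-0.3,0.16,0,0,0,-1],[0,0,0,0,0,0,-1],[0,0,0,0,0,0,-1],[0,0,0,0,0,0,-1],[0,0,0,0,0,0,-1],[0,0,0,0,0,0,-1],[0,0,0,0,0,0,-1],[0,0,0,0,0,0,-1]]]'
python3 - <<'E'
from h import *
from plant import r,vision
np.set_printoptions(precision=4,suppress=True)
c=vision.capture("wrist");w=cloud(c,c["hand_eye"])
m=(w[...,2]>.045)&(w[...,2]<.072)&(w[...,0]>.018)&(w[...,0]<.06)&(abs(w[...,1])<.035);p=w[m]
A=np.c_[p[:,:2],np.ones(len(p))];co=np.linalg.lstsq(A,p[:,2],rcond=None)[0]
print(m.sum(),p.mean(0),p.min(0),p.max(0),"plane",co)
m=(w[...,2]>.045)&(w[...,2]<.072)&(w[...,0]>.018)&(abs(w[...,1])<.04);print("head rect",cv2.minAreaRect(w[m][:,:2].astype(np.float32)))
a=c["frame"];b=vision.capture("scene")["frame"][60:230,200:380]
cv2.imwrite("pics/m2.png",cv2.hconcat([cv2.resize(a,(440,400)),cv2.resize(b,(360,400))]))
E
```

```text
time_s: 54.75
tcp_pos: [0.5512, 0.1845, 0.3074]
eef_rot: [-180.0, -0.0, -0.0]
contact_force: [0.1, -0.2, -2.6]
gripper_width: 0.0275
gripper_force: 40.0
4702 [0.0336 0.0006 0.0608] [ 0.018  -0.0276  0.0556] [0.0485 0.0292 0.0703] plane [ 0.2131 -0.0013  0.0537]
head rect ((0.033261142671108246, 0.0007900800555944443), (0.05674789845943451, 0.030502449721097946), 89.97804260253906)
```

View pics/m2.png

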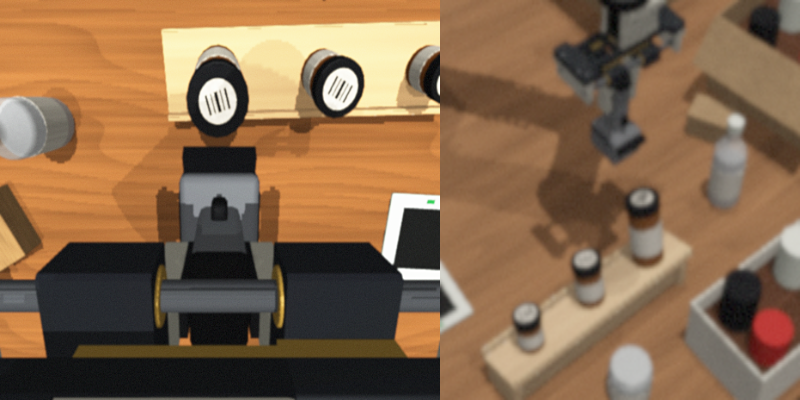

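The wrist view shows the scanner centred at column 220 and jar a's label at (218,100), so the lateral aim is right. I'll check the scanner's tilt in the hand using only the grey head top.

```bash
cat > tilt.py <<'E'
from h import *
from plant import r,vision
np.set_printoptions(precision=4,suppress=True)
c=vision.capture("wrist");w=cloud(c,c["hand_eye"]);s=r.get_state();print(s["time_s"],s["tcp_pos"],s["eef_rot"])
for x in np.arange(.016,.052,.003):
    m=(abs(w[...,0]-x)<.0015)&(abs(w[...,1])<.025)&(w[...,2]>.03)&(w[...,2]<.11)
    if m.sum(): print(round(x,3),m.sum(),np.median(w[m][:,2]).round(4),end=' | ')
print()
W=cloud(c,tcpT(s)@c["hand_eye"]);f=c["frame"].astype(int)
for n,y,z in(("a",.186,.166),("c",.0615,.1325),("d",-.062,.118)):
    m=(abs(W[...,0]-.635)<.05)&(abs(W[...,1]-y)<.04)&(abs(W[...,2]-z)<.015)&(f.min(-1)>150)&(f.max(-1)-f.min(-1)<40)
    if m.sum()>50: p=W[m]; print(n,"label",m.sum(),p.mean(0),(p.max(0)+p.min(0))/2)
E
python3 tilt.py
```

```text
54.9 [0.5512 0.1846 0.3074] [-179.9975   -0.0042   -0.0166]
0.016 677 0.0502 | 0.019 399 0.0581 | 0.022 490 0.0581 | 0.025 581 0.0579 | 0.028 435 0.0584 | 0.031 497 0.0593 | 0.034 505 0.0635 | 0.037 397 0.0635 | 0.04 361 0.0616 | 0.043 456 0.0601 | 0.046 549 0.0634 | 0.049 168 0.0669 | 
a label 1337 [0.6245 0.1855 0.1656] [0.6285 0.1864 0.1643]
c label 1161 [0.6341 0.0616 0.1323] [0.6336 0.0614 0.132 ]
```

Head top is flat at 58 mm, so the scanner hasn't tilted. The label sits where I expected. Hold, then go to jar c.

```bash
for i in 1 2 3; do python3 -m pendant '[[[0,0,0,0,0,0,-1],[0,0,0,0,0,0,-1],[0,0,0,0,0,0,-1],[0,0,0,0,0,0,-1],[0,0,0,0,0,0,-1],[0,0,0,0,0,0,-1],[0,0,0,0,0,0,-1],[0,0,0,0,0,0,-1]]]' |grep pos; done
python3 -m pendant '[[[0,0.75,0,0,0,0,-1],[0,0.75,0,0,0,0,-1],[0,0.75,0,0,0,0,-1],[0.1,0.75,0.3,0,0,0,-1],[0.1,0.75,0.3,0,0,0,-1],[0.1,0.8,0.3,0,0,0,-1],[0.1,0.8,0.4,0,0,0,-1],[0.06,0.8,0.37,0,0,0,-1]]]' |grep pos
python3 -m pendant '[[[0,0,0,0,0,0,-1],[0,0,0,0,0,0,-1],[0,0,0,0,0,0,-1],[0,0,0,0,0,0,-1],[0,0,0,0,0,0,-1],[0,0,0,0,0,0,-1],[0,0,0,0,0,0,-1],[0,0,0,0,0,0,-1]]]' |grep pos
python3 tilt.py; python3 to.py 0.5605 0.0615 0.274
```

```text
tcp_pos: [0.5512, 0.1847, 0.3074]
tcp_pos: [0.5512, 0.1846, 0.3074]
tcp_pos: [0.5512, 0.1847, 0.3074]
tcp_pos: [0.5604, 0.0601, 0.273]
tcp_pos: [0.5604, 0.0618, 0.274]
58.95 [0.5604 0.0617 0.274 ] [179.9996  -0.0017  -0.0018]
0.016 670 0.0504 | 0.019 414 0.058 | 0.022 487 0.058 | 0.025 584 0.0579 | 0.028 443 0.0584 | 0.031 481 0.0593 | 0.034 515 0.0634 | 0.037 400 0.0634 | 0.04 360 0.0617 | 0.043 458 0.0601 | 0.046 549 0.0634 | 0.049 165 0.067 | 
a label 1711 [0.6242 0.1853 0.1654] [0.6235 0.1853 0.1651]
c label 1330 [0.634  0.0616 0.1322] [0.6383 0.0613 0.131 ]
d label 1314 [ 0.6428 -0.0626  0.1184] [ 0.6426 -0.0627  0.1182]
t 58.95 pos [0.56  0.062 0.274] rot [180.     -0.002  -0.002] F [-0.858 -0.165 -2.402] w 0.02792078091067172 39.95901066809893 j [ 26.   9. -11.   0. -69.  64.]
shift units now-axes [ 0.007  0.011 -0.   ] target-axes [ 0.007  0.011 -0.   ] turn units [0. 0. 0.]
```

```bash
for i in 1 2; do python3 -m pendant '[[[0,0,0,0,0,0,-1],[0,0,0,0,0,0,-1],[0,0,0,0,0,0,-1],[0,0,0,0,0,0,-1],[0,0,0,0,0,0,-1],[0,0,0,0,0,0,-1],[0,0,0,0,0,0,-1],[0,0,0,0,0,0,-1]]]' |grep pos; done
python3 -m pendant '[[[0.05,0.77,0,0,0,0,-1],[0.05,0.77,0,0,0,0,-1],[0.05,0.77,0,0,0,0,-1],[0.05,0.77,0.12,0,0,0,-1],[0.05,0.77,0.15,0,0,0,-1],[0.05,0.77,0.15,0,0,0,-1],[0.05,0.78,0.15,0,0,0,-1],[0.03,0.78,0.15,0,0,0,-1]]]' |grep pos
for i in 1 2 3 4; do python3 -m pendant '[[[0,0,0,0,0,0,-1],[0,0,0,0,0,0,-1],[0,0,0,0,0,0,-1],[0,0,0,0,0,0,-1],[0,0,0,0,0,0,-1],[0,0,0,0,0,0,-1],[0,0,0,0,0,0,-1],[0,0,0,0,0,0,-1]]]' |grep pos; done
python3 to.py 0.45 -0.137 0.26
python3 - <<'E'
from h import *
c=dict(np.load("top_p1.npz"));
for n in("top0","scene0","scene_p1"):
    c=dict(np.load(n+".npz"));w=cloud(c);f=c["frame"].astype(int)
    b=(abs(w[...,0]-.445)<.09)&(abs(w[...,1]+.137)<.09)&(abs(w[...,2]-.006)<.012)
    g=b&(f.min(-1)>120)&(f.max(-1)-f.min(-1)<45);k=b&(f.max(-1)<60)
    h=cv2.convexHull(w[g][:,:2].astype(np.float32))
    print(n,cv2.minAreaRect(h),w[g][:,:2].mean(0),"black",cv2.minAreaRect(w[k][:,:2].astype(np.float32)),np.median(w[g][:,2]))
E
```

```text
tcp_pos: [0.5604, 0.0616, 0.274]
tcp_pos: [0.5604, 0.0616, 0.274]
tcp_pos: [0.568, -0.0634, 0.2592]
tcp_pos: [0.568, -0.0618, 0.2597]
tcp_pos: [0.5679, -0.062, 0.2596]
tcp_pos: [0.5679, -0.062, 0.2596]
tcp_pos: [0.5679, -0.062, 0.2596]
t 64.55 pos [ 0.568 -0.062  0.26 ] rot [179.999   0.002  -0.01 ] F [ 0.079 -1.145 -2.873] w 0.027793007033084384 39.95916645973921 j [ 13.  10. -12.   0. -68.  77.]
shift units now-axes [-5.897  3.753 -0.022] target-axes [-5.897  3.753 -0.022] turn units [0. 0. 0.]
top0 ((0.4510415494441986, -0.13948789238929749), (0.12173457443714142, 0.12135899066925049), 87.95381927490234) [ 0.45058492 -0.1389196 ] black ((0.4497584402561188, -0.14079563319683075), (0.06921938806772232, 0.07494354248046875), 88.90252685546875) 0.005703390049413448
scene0 ((0.4465477466583252, -0.13501043617725372), (0.12673050165176392, 0.13282352685928345), 87.0645751953125) [ 0.45333712 -0.13807674] black ((0.4509444832801819, -0.1379297375679016), (0.07186689972877502, 0.06887359172105789), 0.9644520878791809) 0.0061797840612625166
scene_p1 ((0.44621413946151733, -0.13544782996177673), (0.1256277859210968, 0.13278710842132568), 88.01658630371094) [ 0.45572511 -0.14086153] black ((0.4503563642501831, -0.13669821619987488), (0.06896268576383591, 0.08010292798280716), 85.5970687866211) 0.006314835313525169
```

```bash
python3 -m pendant '[[[-0.75,0.48,0,0,0,0,-1],[-0.75,0.48,0,0,0,0,-1],[-0.75,0.48,0,0,0,0,-1],[-0.75,0.48,0,0,0,0,-1],[-0.75,0.48,0,0,0,0,-1],[-0.75,0.48,0,0,0,0,-1],[-0.75,0.48,0,0,0,0,-1],[-0.75,0.48,0,0,0,0,-1]]]' |grep pos
python3 -m pendant '[[[0,0,0.8,0,0,0,-1],[0,0,0.8,0,0,0,-1],[0,0,0.8,0,0,0,-1],[0,0,0.8,0,0,0,-1],[0,0,0.8,0,0,0,-1],[0,0,0.8,0,0,0,-1],[0,0,0.8,0,0,0,-1],[0,0,0.8,0,0,0,-1]]]' |grep pos
python3 -m pendant '[[[0,0,0.4,0,0,0,-1],[0,0,0.3,0,0,0,-1],[0,0,0.3,0,0,0,-1],[0,0,0.1,0,0,0,-1],[0,0,0.1,0,0,0,-1],[0,0,0.05,0,0,0,-1],[0,0,0,0,0,0,-1],[0,0,0,0,0,0,-1]]]' |grep -E "pos|contact"
python3 to.py 0.448 -0.139 0.1045
```

```text
tcp_pos: [0.4466, -0.1396, 0.2597]
tcp_pos: [0.4475, -0.1392, 0.1312]
tcp_pos: [0.4481, -0.1387, 0.1068]
contact_force: [0.3, 0.6, -4.0]
t 66.95 pos [ 0.448 -0.139  0.107] rot [180.     -0.023  -0.006] F [ 0.287  0.637 -4.029] w 0.02819166750528105 39.95917484164238 j [  7.  10. -36.   0. -45.  83.]
shift units now-axes [-0.004  0.013  0.115] target-axes [-0.004  0.013  0.115] turn units [0. 0. 0.]
```

```bash
python3 -m pendant '[[[0,0,0.05,0,0,0,-1],[0,0,0,0,0,0,-1],[0,0,0.03,0,0,0,-1],[0,0,0,0,0,0,-1],[0,0,0,0,0,0,-1],[0,0,0,0,0,0,-1],[0,0,0,0,0,0,-1],[0,0,0,0,0,0,-1]]]' |grep -E "pos|contact"
for i in 1 2; do python3 -m pendant '[[[0,0,0.025,0,0,0,-1],[0,0,0.025,0,0,0,-1],[0,0,0,0,0,0,-1],[0,0,0,0,0,0,-1],[0,0,0,0,0,0,-1],[0,0,0,0,0,0,-1],[0,0,0,0,0,0,-1],[0,0,0,0,0,0,-1]]]'|grep -E "pos|contact"; done
```

```text
tcp_pos: [0.4479, -0.1388, 0.105]
contact_force: [-0.5, 0.5, -2.8]
tcp_pos: [0.448, -0.1388, 0.1044]
contact_force: [-2.2, 0.5, 6.3]
tcp_pos: [0.4481, -0.1389, 0.1044]
contact_force: [-7.4, 1.8, 17.2]
```

Seated on the pad. Release, retreat and check.

```bash
python3 -m pendant '[[[0,0,-0.05,0,0,0,-1],[0,0,0,0,0,0,-1],[0,0,0,0,0,0,0],[0,0,0,0,0,0,0.5],[0,0,0,0,0,0,1],[0,0,0,0,0,0,1],[0,0,0,0,0,0,1],[0,0,0,0,0,0,1]]]' |grep -E "pos|contact|width"
for i in 1 2; do python3 -m pendant '[[[0,0,-0.3,0,0,0,1],[0,0,-0.6,0,0,0,1],[0,0,-0.6,0,0,0,1],[0,0,-0.6,0,0,0,1],[0,0,-0.6,0,0,0,1],[0,0,-0.6,0,0,0,1],[0,0,-0.6,0,0,0,1],[0,0,-0.3,0,0,0,1]]]' |grep -E "pos|contact"; done
for i in 1 2; do python3 -m pendant '[[[0,-0.9,0,0,0,0,1],[0,-0.9,0,0,0,0,1],[0,-0.9,0,0,0,0,1],[0,-0.9,0,0,0,0,1],[0,-0.9,0,0,0,0,1],[0,-0.9,0,0,0,0,1],[0,-0.9,0,0,0,0,1],[0,-0.9,0,0,0,0,1]]]' |grep -E "pos|contact"; done
python3 - <<'E'
from h import *
from plant import vision
np.set_printoptions(precision=4,suppress=True)
a=vision.capture("top");b=vision.capture("scene")
for c in(a,b):
    w=cloud(c);m=(w[...,2]>.11)&(w[...,2]<.135)&(abs(w[...,0]-.45)<.06)&(abs(w[...,1]+.14)<.06);print(w[m].mean(0),m.sum(),cv2.minAreaRect(w[m][:,:2].astype(np.float32)))
cv2.imwrite("pics/m3.png",cv2.vconcat([cv2.resize(a["frame"][110:270,110:410],(560,290),interpolation=2),cv2.resize(b["frame"][100:280,80:360],(560,300),interpolation=2)]))
E
```

```text
tcp_pos: [0.4479, -0.1388, 0.1039]
contact_force: [-0.3, 0.3, 0.2]
gripper_width: 0.0704
tcp_pos: [0.4484, -0.1388, 0.1894]
contact_force: [0.2, 0.7, 0.0]
tcp_pos: [0.4484, -0.1388, 0.2735]
contact_force: [-0.1, 0.7, -0.3]
tcp_pos: [0.4478, 0.006, 0.2721]
contact_force: [1.3, 0.5, 0.9]
tcp_pos: [0.4478, 0.15, 0.272]
contact_force: [-0.3, 0.3, -0.3]
[ 0.4489 -0.139   0.1233] 111 ((0.44872626662254333, -0.13931261003017426), (0.026919692754745483, 0.039249926805496216), 89.14224243164062)
[ 0.4536 -0.1385  0.1222] 105 ((0.45208871364593506, -0.13773934543132782), (0.02790006808936596, 0.041636087000370026), 87.71998596191406)
```

View pics/m3.png

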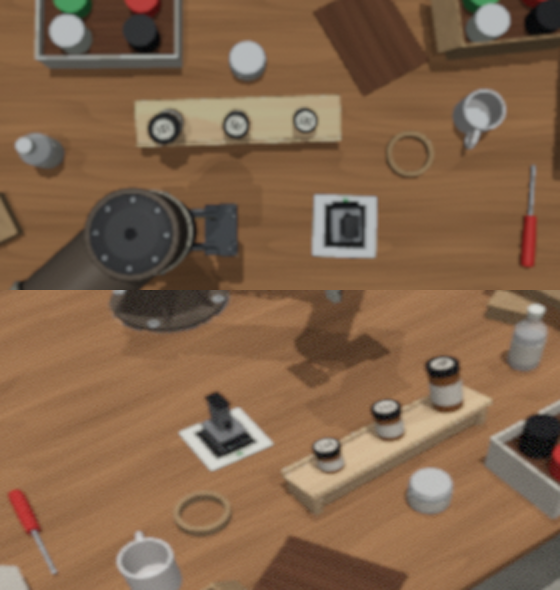

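The scanner stands upright in the middle of the pad (top view (346,225)). All three jars stand on the ledge, and the other goods are where they were.

```bash
python3 -c "
from plant import r
print(r.close_job())"
```

```text
the job is handed in; nothing more can be done
None
```

The job is handed in with no verdict returned: jars a, c and d (jar_b was absent) stand on the ledge, the scanner was held on each label for about 2 s or more from tallest to shortest, and it stands upright mid-pad with the other goods untouched.

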